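Cap the glued pile and weight it down

TASK

Take the patterned board off its sloping easel and lower it gently, flat and face up, onto the pile of wooden layers on the red baseboard, centred and in line so that it overhangs evenly all round; the pile's height is not known, so feel for contact before letting go. Then set the steel weight as gently on the middle of the board, lengthwise and handle up. Leave the glue bottle, mug and tape where they stand.

Things in the scene. Friction and masses are not known exactly. Their poses are not given: they have to be found in the camera images.
- board_centre (a point): Centre of the loose board, pale wood, 170 (x) x 62 (y) x 18 mm (z), 0.13 kg, white paper pattern with a black wavy line on its +z face. It starts on the easel, sloping 32 degrees: its x axis points up the slope, away from the robot, so its face looks up and towards the robot. Its long edges stick out 13 mm on each side of the easel's rail, free to grasp across.
- easel: Fixed blue easel; origin under the centre of its foot (200 x 110 x 12 mm), on the bench; z up, x level, towards the high end. A sloping rail 190 mm long, 36 mm wide carries the board; the middle of its upper face is 100 mm above the bench. A red lip at its low end, 12 mm above the rail, stops the board. Two posts under the rail.
- baseboard: Fixed red baseboard, 200 (x) x 100 (y) x 15 mm (z); origin at the centre of its underside, on the bench. A pile of wooden layers, 150 (x) x 44 mm (y), is screwed to it, centred and in line. The pile's level top is 45 to 80 mm above the bench, different each time. The centred board overhangs it 10 mm at the ends, 9 mm at the sides.
- weight_centre (a point): Centre (half-way up) of the loose weight, 62 mm high, about 0.75 kg: a steel block 110 (x) x 44 (y) x 22 mm high and on it, along x, a red handle 80 (x) x 22 (y) x 40 mm high. The handle's middle is 11 mm above this point, its top 31 mm above. It starts upright on the bench; z up.
- glue: Bystander: white glue bottle, 56 mm across, 150 mm high, standing on the bench; origin at the centre of its foot.
- mug: Bystander: blue mug, 80 mm across, 90 mm high, standing on the bench, with a handle on its +y side; origin at the centre of its foot.
- tape: Bystander: yellow roll of tape, 80 mm across, 30 mm high, lying on the bench; origin at the centre of its underside.
There are look-alikes about, which are no part of the job. What is shaped like the part that bears weight_centre but blue is not meant. Of the things shaped like the part that bears board_centre, the wooden one is meant.

How it is judged (in metres and radians):
On the way, in this order (a step that is already met when the one before it is completed fails the run):
1. the board lies flat, centred and in line on the pile, let go and at rest (x of board_centre in the frame of baseboard between -0.01 and 0.01 m and y of board_centre in the frame of baseboard between -0.008 and 0.008 m and angle between the x axis of board_centre and the x axis of baseboard, either way round below 0.12 rad and angle between board_centre's own z axis and vertical below 0.06 rad and z of board_centre in the frame of baseboard above 0.04 m and contact force between board and the fingers below 0.05 N and linear speed of board below 0.02 m/s), for 0.2 s.
2. the weight stands on the middle of the board, let go and at rest (x of weight_centre in the frame of board_centre between -0.02 and 0.02 m and y of weight_centre in the frame of board_centre between -0.012 and 0.012 m and angle between the x axis of weight_centre and the x axis of board_centre, either way round below 0.2 rad and angle between weight_centre's own z axis and vertical below 0.1 rad and z of weight_centre in the frame of board_centre between 0.035 and 0.045 m and contact force between weight and the fingers below 0.05 N and linear speed of weight below 0.02 m/s), for 0.2 s.
At the end, for the whole second after the job is handed in: Board flat (3 degrees), face up on the pile, centred within 10 mm lengthwise and 8 mm crosswise, in line within 7 degrees; weight handle up on the board, centred within 20 mm lengthwise and 12 mm crosswise, in line within 11 degrees; both released and at rest (x of board_centre in the frame of baseboard between -0.01 and 0.01 m and y of board_centre in the frame of baseboard between -0.008 and 0.008 m and angle between the x axis of board_centre and the x axis of baseboard, either way round below 0.12 rad and angle between board_centre's own z axis and vertical below 0.06 rad and z of board_centre in the frame of baseboard above 0.04 m and x of weight_centre in the frame of board_centre between -0.02 and 0.02 m and y of weight_centre in the frame of board_centre between -0.012 and 0.012 m and angle between the x axis of weight_centre and the x axis of board_centre, either way round below 0.2 rad and angle between weight_centre's own z axis and vertical below 0.1 rad and z of weight_centre in the frame of board_centre between 0.035 and 0.045 m and linear speed of each of board, weight below 0.02 m/s); the robot touches nothing.
It fails at once if the board is dropped (falls free at more than 0.35 m/s, some 6 mm) (contact force between board and the fingers below 0.05 N and linear speed of board above 0.35 m/s).
It fails at once if the weight is dropped (falls free at more than 0.35 m/s, some 6 mm) (contact force between weight and the fingers below 0.05 N and linear speed of weight above 0.35 m/s).
It fails at once if the glue bottle is moved more than 20 mm (distance of glue from where it was at the start of the episode above 0.02 m).
It fails at once if the mug is moved more than 20 mm (distance of mug from where it was at the start of the episode above 0.02 m).
It fails at once if the roll of tape is moved more than 20 mm (distance of tape from where it was at the start of the episode above 0.02 m).
It also fails if it takes over 67 s, if anything falls off the work surface, if the arm or the gripper's body presses on something with over 40 N, if the wrist force passes 120 N, or if a joint passes its speed limit or range.

ROBOT

A 6-joint arm with a two-finger parallel gripper is mounted at the origin on the work surface. World frame = base frame: x ahead of the robot, y to its left, z up, the work surface at z = 0. Lengths are in m, angles in degrees, forces in N, time in s.
With the tool pointing down it reaches from about 0.4 to 0.825 m from the base axis. Payload 7 kg.
Tool frame: the origin (TCP) lies on the centre line of the jaws, within the pads' length; the fingertips stand 11 mm ahead of it and the grasp point (between the pads) lies 8 mm behind it; z points along the fingers, y is the line along which they close (so a half turn about z gives the same grasp; the last joint's range is limited). The gripper opens to 88 mm and grips with 3 to 60 N. Pads are 19 mm wide; open, the fingers measure 130 mm over their backs; the gripper's body (78 mm by 193 mm) begins 47 mm behind the grasp point.
Start: joints at [83.944, 20.546, 0.682, 0, -70.136, -16.507], TCP at [0.259, 0.623, 0.238] pointing down, gripper open.
Joint ranges: [-176.03, 176.03], [-82.01, 121.73], [-58.28, 71.71], [-173.87, 95.51], [-174.79, -0.11], [-173.66, 173.66]. Speed limits (degrees/s): [136.94, 136.94, 172.46, 180, 180, 180].

INTERFACE

Orientations are given as [roll, pitch, yaw] about the fixed x, y, z axes, in that order (R = Rz(yaw) Ry(pitch) Rx(roll)).
In Python, from plant import r, capture, camera_model, job gives the robot as it stands.
- The arm moves only by the tool drive_tool, never from a script. Its argument "increments" is a list that holds one entry, the list of rows, each a list of 5 numbers: the gripper's target within -1 to 1 (fully open at 1, half-way at 0, shut at -1), then the shift along the tool's x, y, z scaled (see below), then the turn about the tool's z scaled (see below). In form: [[[gripper, tx, ty, tz, roll], ...]]. A call has 1 to 5 rows; each row is the pose to reach, as a shift and turn from the pose commanded when the call began, along the tool's axes at that moment, turning the shorter way round; what a row does not reach only later rows make up. The controller multiplies each number of a shift by 120 mm and each number of a turn by 360 degrees. A row lasts 1/8 s, in which the tool goes at most 62.5 mm and 10.7 degrees, less where a joint would pass 70% of its speed; a pose out of reach is approached as far as the arm can. A call with a number of a shift or a turn outside -1 to 1 is refused whole. A call with a gripper value outside its range is refused whole. The fingers move at their own pace and stop on an object; "squeeze" is the grip in N (left out, the last holds). Time passes only in rows, so rows that repeat a pose let the fingers close. It gives the time, the measured TCP pose, the force, the opening and the grip force at its end, in the units of the state.
- r.get_state(): the state, without advancing time (a new reading comes with each control period).
- capture(name): name is "side" or "top"; returns the picture (400x640x3 uint8, red, green, blue); there is no depth.
- camera_model(name): a dict with "camera_matrix" (3x3 intrinsics, pixels), "rvec" (rotation vector, rad) and "tvec" (3), from world to camera coordinates, as OpenCV has them. Camera axes: x right, y down, z forward; pixel columns grow to the right and rows downward; lengths in m; the calibration is good to about 2 mm. A picture is of the moment at which its call begins. camera_model takes no time and is no camera call.
- job.close_job(): hands the job in; it is judged then, once.
The state is a dict: "time_s": time; "joints": joint angles; "qd": joint speeds; "joint_torque": joint torques, N m; "tcp_pos": TCP position; "eef_rot": TCP orientation; "contact_force": force on the tool from outside, world axes, zero at the start; "moment": the same for the moment, N m; "gripper_width": finger opening in m; "gripper_force": force on a finger pad.
Only numpy, scipy, OpenCV 4.12 (cv2) and the standard library are available. Lean on these libraries where they do the work, as an engineer would, in place of code of your own. Each camera call takes 0.05 s, during which the arm holds its last target. There are 200 camera calls.

## Working session

There is one attempt and no reset: what is moved stays moved. The work goes in short steps, Python scripts to look and compute and a tool call to move; the robot and the scene stay as the last step left them, time stands still between calls to the robot, and variables do not carry over. Pictures are saved under pics/ and viewed, at most 10 in all, crops included, and the job is handed in when it is done.

Besides the shell and the picture viewer there is one more tool, called after "Emit:" as a command line: name --argument value ..., lists and objects as JSON in quotes. drive_tool: Moves the arm, as the interface text tells. Its arguments: {"type":"object","properties":{"increments":{"type":"array"},"squeeze":{"type":"number"}},"required":["increments"]}

```bash
ls; mkdir -p pics
python3 - <<'E'
from plant import r,capture,camera_model,job
import cv2,numpy as np
for n in("side","top"):
    im=capture(n); cv2.imwrite(f"pics/{n}0.png",im[...,::-1])
    m=camera_model(n); R=cv2.Rodrigues(np.array(m["rvec"],float))[0]; print(n,np.array(m["camera_matrix"]).tolist(),(-R.T@np.array(m["tvec"]).ravel()).round(3),R.round(3).tolist())
s=r.get_state();print(s)
E
```

```text
pics
side [[459.3528762023755, 0.0, 314.14615205351583], [0.0, 459.3528762023755, 205.12471314169179], [0.0, 0.0, 1.0]] [-0.054 -0.612  0.847] [[0.746, -0.665, 0.013], [-0.445, -0.513, -0.734], [0.495, 0.543, -0.679]]
top [[519.4847953064394, 0.0, 314.83012898295004], [0.0, 519.4847953064394, 191.55411017432112], [0.0, 0.0, 1.0]] [ 3.870e-01 -1.000e-03  1.392e+00] [[0.013, -1.0, -0.003], [-0.995, -0.013, -0.102], [0.102, 0.004, -0.995]]
{'time_s': 0.1, 'joints': array([ 8.39432581e+01,  2.05864459e+01,  6.39615190e-01, -1.69133533e-02,
       -7.01362774e+01, -1.65079469e+01]), 'qd': array([-0.14823142,  0.03627154,  0.10766556,  0.09268739,  0.05959208,
        0.11611567]), 'joint_torque': array([-4.46664963e-04, -5.84165883e+01,  2.93751240e+01,  7.01554388e+00,
        1.01261563e-02, -4.67418420e-05]), 'tcp_pos': array([0.25887101, 0.62293441, 0.23673345]), 'eef_rot': array([ 1.79915799e+02, -8.37187529e-03, -2.25704411e+01]), 'contact_force': array([ 0.9661597 , -0.86138363,  0.52332968]), 'moment': array([-0.02457635,  0.03785385, -0.02201672]), 'gripper_force': 0.0, 'gripper_width': 0.08781135386327564}
```

View pics/top0.png

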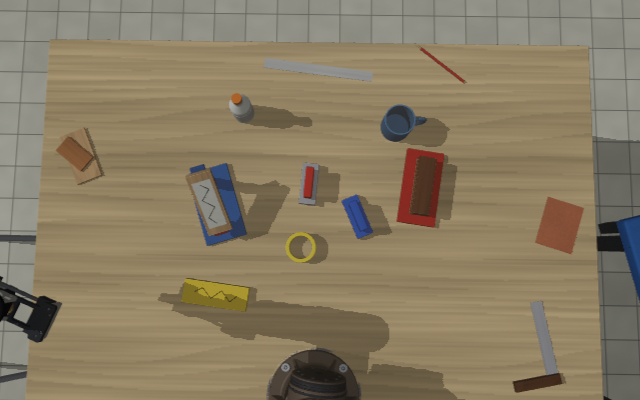

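View pics/side0.png

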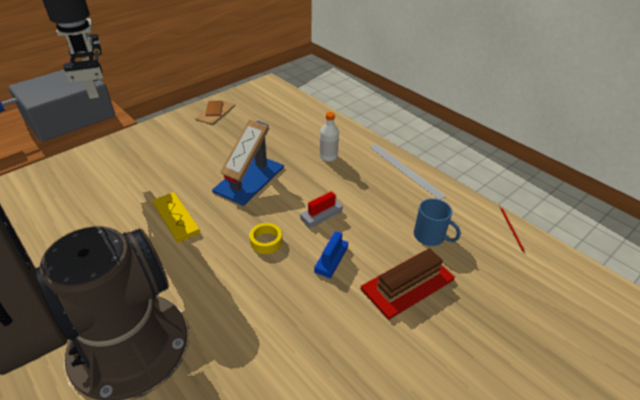

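The top view shows the wooden board on the blue easel at (210,203), with the yellow look-alike board at (216,294). The weight with the red handle is at (309,184) and the blue look-alike at (357,217). The red baseboard with the brown pile is at (421,188). The glue (240,108), mug (398,123) and tape (300,247) are all clear of these. The meant parts are the wooden board and the red-handled steel weight. The side view agrees: board (246,150), weight (322,207), pile (410,272).

```bash
cat > h.py <<'E'
from plant import r,capture,camera_model,job
import cv2,numpy as np
CM={}
for n in("side","top"):
    m=camera_model(n); K=np.array(m["camera_matrix"],float); R=cv2.Rodrigues(np.array(m["rvec"],float))[0]; t=np.array(m["tvec"],float).reshape(3,1); CM[n]=(K,R,t)
def onplane(n,px,z):
    K,R,t=CM[n]; px=np.atleast_2d(px).astype(float)
    d=(R.T@np.linalg.inv(K)@np.c_[px,np.ones(len(px))].T).T; c=(-R.T@t).ravel()
    return c+d*((z-c[2])/d[:,2])[:,None]
def tri(a,b):  # side px, top px
    P=[CM[n][0]@np.c_[CM[n][1],CM[n][2]] for n in("side","top")]
    X=cv2.triangulatePoints(P[0],P[1],np.atleast_2d(a).astype(float).T,np.atleast_2d(b).astype(float).T); return (X[:3]/X[3]).T
def blob(im,lo,hi,box):  # HSV mask in box x0,y0,x1,y1 -> largest contour
    x0,y0,x1,y1=box; hsv=cv2.cvtColor(im,cv2.COLOR_RGB2HSV); m=np.zeros(im.shape[:2],np.uint8)
    m[y0:y1,x0:x1]=cv2.inRange(hsv,lo,hi)[y0:y1,x0:x1]
    m=cv2.morphologyEx(m,cv2.MORPH_CLOSE,np.ones((5,5)))
    cs=cv2.findContours(m,cv2.RETR_EXTERNAL,cv2.CHAIN_APPROX_NONE)[0]; return max(cs,key=cv2.contourArea)
def quad(c):
    h=cv2.convexHull(c); return cv2.boxPoints(cv2.minAreaRect(h))
def cen(c):
    M=cv2.moments(c); return np.array([M['m10']/M['m00'],M['m01']/M['m00']])
def go(p,yaw):  # shift in tool axes (units of 120mm) and turn
    s=r.get_state(); y=np.radians(s['eef_rot'][2]); d=np.array(p)-s['tcp_pos']
    t=np.array([d@[np.cos(y),np.sin(y),0],d@[np.sin(y),-np.cos(y),0],-d[2]])/.12
    dy=(yaw-s['eef_rot'][2]+90)%180-90
    print('shift',t.round(3),'turn',round(-dy/360,4))
E
python3 - <<'E'
from h import *
im={n:cv2.cvtColor(cv2.imread(f"pics/{n}0.png"),cv2.COLOR_BGR2RGB) for n in CM}
W=((0,0,130),(180,45,255)); 
ws=blob(im['side'],*W,(215,115,275,190)); wt=blob(im['top'],*W,(185,165,240,240))
for n,c in(('s',ws),('t',wt)): print(n,cv2.contourArea(c),cen(c).round(1),quad(c).round(1).tolist())
print('board face',tri(cen(ws),cen(wt)).round(4))
RED=((0,140,90),(6,255,255))
def red(n,b):return blob(im[n],*RED,b)
hs,ht=red('side',(295,185,345,220)),red('top',(298,158,322,208))
for n,c,z in(('side',hs,.05),('top',ht,.06)):
    print('handle',n,cv2.contourArea(c),cen(c).round(1),quad(c).round(1).tolist(),onplane(n,cen(c),z).round(4),onplane(n,quad(c),z)[:,:2].round(4).tolist())
hb=red('top',(390,140,450,232)); print('base',quad(hb).round(1).tolist()); q=onplane('top',quad(hb),.015)[:,:2];print(q.round(4).tolist(),q.mean(0))
bl=blob(im['top'],(105,120,40),(125,255,255),(180,155,255,250)); print('foot',quad(bl).tolist());q=onplane('top',quad(bl),.012)[:,:2];print(q.round(4).tolist(),q.mean(0))
out=[cv2.resize(im['top'][150:255,170:460],(800,290),interpolation=cv2.INTER_CUBIC),cv2.resize(im['side'][110:325,200:480],(390,300)),]
c=np.zeros((590,800,3),np.uint8);c[:290]=out[0];c[290:590,:390]=out[1];c[290:590,400:800]=cv2.resize(im['side'][110:200,210:330],(400,300))
cv2.imwrite('pics/crop.png',c[...,::-1])
E
```

```text
s 609.0 [243.3 148.6] [[225.60000610351562, 165.6999969482422], [248.1999969482422, 124.0999984741211], [260.8999938964844, 131.0], [238.3000030517578, 172.60000610351562]]
t 817.5 [208.5 203.2] [[191.0, 184.0], [208.39999389648438, 177.0], [226.8000030517578, 222.89999389648438], [209.3000030517578, 229.89999389648438]]
board face [[0.4859 0.2662 0.1144]]
handle side 355.5 [321.4 203.4] [[304.6000061035156, 204.1999969482422], [332.20001220703125, 190.39999389648438], [338.3999938964844, 202.8000030517578], [310.79998779296875, 216.60000610351562]] [[0.546  0.0173 0.05  ]] [[0.5115, 0.0432], [0.6021, 0.0362], [0.5806, -0.0097], [0.4933, -0.0014]]
handle top 195.5 [308.5 181.6] [[303.20001220703125, 195.89999389648438], [306.20001220703125, 166.39999389648438], [313.79998779296875, 167.1999969482422], [310.79998779296875, 196.6999969482422]] [[0.5496 0.021  0.06  ]] [[0.5123, 0.0341], [0.5892, 0.0277], [0.5874, 0.0079], [0.5106, 0.0145]]
base [[396.6000061035156, 221.60000610351562], [406.70001220703125, 147.89999389648438], [443.79998779296875, 152.89999389648438], [433.79998779296875, 226.6999969482422]]
[[0.4515, -0.2132], [0.6499, -0.2408], [0.6374, -0.3403], [0.4394, -0.3114]] [ 0.54453696 -0.27641756]
foot [[186.867919921875, 174.03770446777344], [225.6981201171875, 162.94337463378906], [245.9622802734375, 233.86790466308594], [207.132080078125, 244.9622344970703]]
[[0.5717, 0.3484], [0.6031, 0.2451], [0.4138, 0.1855], [0.3832, 0.2874]] [0.49294474 0.26660185]
```

View pics/crop.png

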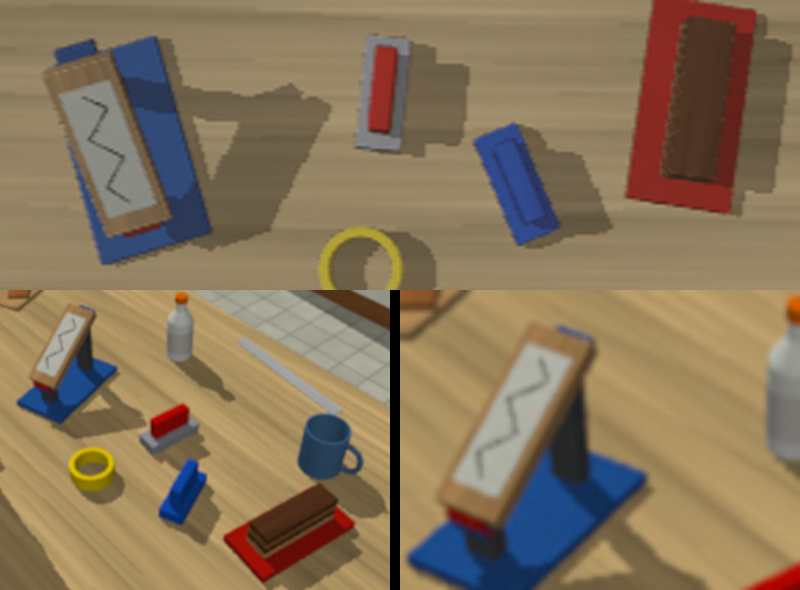

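The crop confirms it: the wooden board with the paper pattern lies on the blue easel against the red lip, the grey weight has a red handle, and the blue and yellow ones are look-alikes. Next I move above the board.

```bash
python3 -c "
from h import *
go([.490,.2677,.22],17.7)"
```

```text
shift [2.915 1.994 0.139] turn -0.1119
```

Emit:
drive_tool --increments '[[[1, 0.95, 0.65, 0.04, 0], [1, 0.95, 0.65, 0.04, 0], [1, 0.95, 0.65, 0.04, 0], [1, 0.95, 0.65, 0.04, 0]]]'

```text
time_s: 0.6
tcp_pos: [0.3349, 0.5068, 0.2329]
eef_rot: [-180.0, 0.0, -22.6]
contact_force: [-0.3, 0.7, 0.3]
gripper_width: 0.0879
gripper_force: 0.0
```

Emit:
drive_tool --increments '[[[1, 0.95, 0.65, 0.04, 0], [1, 0.95, 0.65, 0.04, 0], [1, 0.95, 0.65, 0.04, 0], [1, 0.95, 0.65, 0.04, 0]]]'

```text
time_s: 1.1
tcp_pos: [0.4099, 0.3921, 0.2279]
eef_rot: [-180.0, 0.0, -22.6]
contact_force: [-0.2, -0.3, -0.5]
gripper_width: 0.0881
gripper_force: 0.0
```

Emit:
drive_tool --increments '[[[1, 0.95, 0.65, 0.04, -0.112], [1, 0.95, 0.65, 0.04, -0.112], [1, 0.95, 0.65, 0.04, -0.112], [1, 0.95, 0.65, 0.04, -0.112], [1, 0.95, 0.65, 0.04, -0.112]]]'

```text
time_s: 1.72
tcp_pos: [0.485, 0.2774, 0.223]
eef_rot: [-180.0, 0.0, 17.7]
contact_force: [0.8, -0.1, -0.0]
gripper_width: 0.0878
gripper_force: 0.0
```

```bash
python3 -c "
from h import *
go([.490,.2677,.10],17.7);s=r.get_state();print(s['tcp_pos'],s['eef_rot'],s['contact_force'])"
```

```text
shift [0.015 0.09  1.025] turn 0.0001
[0.48496114 0.27739065 0.2229743 ] [-1.79998045e+02  4.89112771e-03  1.77473962e+01] [ 0.75382962 -0.09632588 -0.04477178]
```

Emit:
drive_tool --increments '[[[1, 0.015, 0.09, 0.3, 0], [1, 0.015, 0.09, 0.6, 0], [1, 0.015, 0.09, 0.9, 0], [1, 0.015, 0.09, 1.0, 0], [1, 0.015, 0.09, 1.0, 0]]]'

```text
time_s: 2.35
tcp_pos: [0.4899, 0.267, 0.103]
eef_rot: [180.0, 0.0, 17.7]
contact_force: [-0.4, 0.5, 0.5]
gripper_width: 0.0873
gripper_force: 0.0
```

Emit:
drive_tool --increments '[[[1, 0, 0, 0.04, 0], [0.6, 0, 0, 0.04, 0], [0.5, 0, 0, 0.04, 0], [0.5, 0, 0, 0.04, 0]]]' --squeeze 10

```text
time_s: 2.85
tcp_pos: [0.4902, 0.2663, 0.0988]
eef_rot: [-180.0, -0.0, 17.7]
contact_force: [0.7, 0.5, 0.1]
gripper_width: 0.0671
gripper_force: 0.0
```

Run:
```python
from h import *
s=r.get_state();print(s['tcp_pos'],s['gripper_width'])
a,b=capture('side'),capture('top')
c=np.vstack([cv2.resize(a[100:200,180:330],(450,300)),cv2.resize(b[150:250,160:310],(450,300))])
cv2.imwrite('pics/grasp.png',c[...,::-1])
```

```text
[0.49023571 0.26634329 0.09881253] 0.06712539318056641
```

View pics/grasp.png

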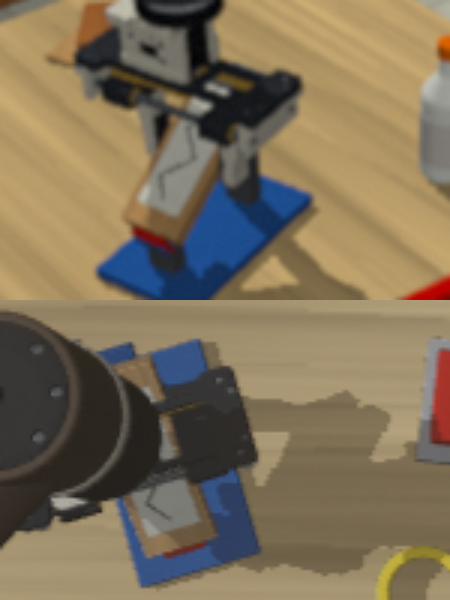

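The crop shows the fingers straddling the board at its middle, clear on both sides, so I close.

Emit:
drive_tool --increments '[[[0.2, 0, 0, 0, 0], [0.2, 0, 0, 0, 0], [0.2, 0, 0, 0, 0], [0.2, 0, 0, 0, 0]]]' --squeeze 12

```text
time_s: 3.45
tcp_pos: [0.4901, 0.2662, 0.0984]
eef_rot: [180.0, 0.0, 17.8]
contact_force: [-0.8, -1.7, 2.1]
gripper_width: 0.0623
gripper_force: 12.0
```

Emit:
drive_tool --increments '[[[0.2, 0, 0, -0.05, 0], [0.2, 0, 0, -0.1, 0], [0.2, 0, 0, -0.15, 0], [0.2, 0, 0, -0.2, 0]]]' --squeeze 12

```text
time_s: 3.95
tcp_pos: [0.4901, 0.2663, 0.1229]
eef_rot: [-180.0, -0.0, 17.8]
contact_force: [-0.3, -0.0, -1.6]
gripper_width: 0.0616
gripper_force: 12.0
```

Emit:
drive_tool --increments '[[[0.2, 0, 0, -0.2, 0], [0.2, 0, 0, -0.4, 0], [0.2, 0, 0, -0.6, 0], [0.2, 0, 0, -0.8, 0], [0.2, 0, 0, -0.9, 0]]]'

```text
time_s: 4.58
tcp_pos: [0.4903, 0.2666, 0.2319]
eef_rot: [-179.9, -0.1, 17.8]
contact_force: [-0.4, -0.1, -2.1]
gripper_width: 0.062
gripper_force: 12.0
```

Emit:
drive_tool --increments '[[[0.2, -0.03, 0.12, 0, 0], [0.2, -0.07, 0.32, 0, 0], [0.2, -0.11, 0.52, 0, 0], [0.2, -0.15, 0.72, 0, 0], [0.2, -0.19, 0.9, 0, 0]]]'

```text
time_s: 5.2
tcp_pos: [0.5008, 0.154, 0.2295]
eef_rot: [180.0, 0.1, 17.7]
contact_force: [-0.0, 0.3, -1.6]
gripper_width: 0.0615
gripper_force: 12.0
```

Emit:
drive_tool --increments '[[[0.2, -0.04, 0.18, 0, 0], [0.2, -0.08, 0.36, 0, 0], [0.2, -0.12, 0.54, 0, 0], [0.2, -0.15, 0.72, 0, 0], [0.2, -0.19, 0.9, 0, 0]]]'

```text
time_s: 5.82
tcp_pos: [0.5121, 0.0447, 0.2299]
eef_rot: [180.0, 0.1, 17.7]
contact_force: [0.1, -0.5, -1.3]
gripper_width: 0.0618
gripper_force: 12.0
```

Emit:
drive_tool --increments '[[[0.2, -0.04, 0.18, 0, 0], [0.2, -0.08, 0.36, 0, 0], [0.2, -0.12, 0.54, 0, 0], [0.2, -0.15, 0.72, 0, 0], [0.2, -0.19, 0.9, 0, 0]]]'

```text
time_s: 6.45
tcp_pos: [0.5231, -0.0649, 0.2298]
eef_rot: [-180.0, 0.1, 17.7]
contact_force: [-0.3, -0.7, -1.6]
gripper_width: 0.062
gripper_force: 12.0
```

Emit:
drive_tool --increments '[[[0.2, -0.04, 0.18, 0, 0], [0.2, -0.08, 0.36, 0, 0], [0.2, -0.12, 0.54, 0, 0], [0.2, -0.15, 0.72, 0, 0], [0.2, -0.19, 0.9, 0, 0]]]'

```text
time_s: 7.08
tcp_pos: [0.5341, -0.1746, 0.2298]
eef_rot: [-180.0, 0.1, 17.7]
contact_force: [0.1, -0.2, -2.8]
gripper_width: 0.0624
gripper_force: 12.0
```

Emit:
drive_tool --increments '[[[0.2, -0.04, 0.2, 0, 0.018], [0.2, -0.08, 0.4, 0, 0.036], [0.2, -0.12, 0.6, 0, 0.054], [0.2, -0.17, 0.8, 0, 0.072], [0.2, -0.19, 0.85, 0, 0.072]]]'

```text
time_s: 7.7
tcp_pos: [0.5432, -0.279, 0.2294]
eef_rot: [-180.0, 0.1, -8.3]
contact_force: [0.5, 0.3, -2.0]
gripper_width: 0.062
gripper_force: 12.0
```

Run:
```python
from h import *
s=r.get_state();print(s['tcp_pos'],s['eef_rot'],s['gripper_width'],s['contact_force'],s['joints'].round(1));go([.5445,-.2764,.2],-8.1)
a,b=capture('side'),capture('top')
cv2.imwrite('pics/s1.png',a[...,::-1]);cv2.imwrite('pics/t1.png',b[...,::-1])
c=np.hstack([cv2.resize(a[120:370,280:520],(480,500),interpolation=cv2.INTER_CUBIC),cv2.resize(b[110:280,370:480],(320,500),interpolation=cv2.INTER_CUBIC)])
cv2.imwrite('pics/over.png',c[...,::-1])
```

```text
[ 0.54323083 -0.27895182  0.22943066] [-1.79997847e+02  8.97255382e-02 -8.28932133e+00] 0.06200797325006995 [ 0.51545868  0.29182916 -2.04756143] [ -8.9  14.9  -8.4  -0.  -66.7  90.6]
shift [ 0.007 -0.023  0.245] turn -0.0005
```

View pics/over.png

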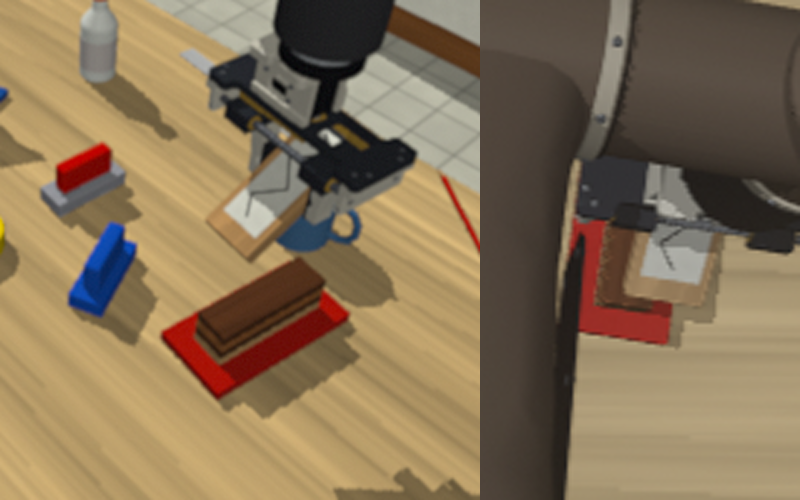

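The board hangs at its slope over the pile, with its low end towards the robot. I descend until the low end touches, and then it can pivot flat between the pads.

Emit:
drive_tool --increments '[[[0.2, 0.005, -0.02, 0.15, 0], [0.2, 0.005, -0.02, 0.35, 0], [0.2, 0.005, -0.02, 0.55, 0], [0.2, 0.005, -0.02, 0.72, 0], [0.2, 0.005, -0.02, 0.8, 0]]]' --squeeze 9

```text
time_s: 8.43
tcp_pos: [0.5445, -0.2741, 0.1332]
eef_rot: [-180.0, 0.1, -8.1]
contact_force: [0.5, -0.4, -1.1]
gripper_width: 0.0619
gripper_force: 9.0
```

Emit:
drive_tool --increments '[[[0.2, 0, 0, 0.03, 0], [0.2, 0, 0, 0.06, 0], [0.2, 0, 0, 0.06, 0]]]'

```text
time_s: 8.8
tcp_pos: [0.5454, -0.2748, 0.1275]
eef_rot: [180.0, -0.0, -8.1]
contact_force: [-0.0, -0.0, -1.1]
gripper_width: 0.0619
gripper_force: 9.0
```

Emit:
drive_tool --increments '[[[0.2, 0, 0, 0.03, 0], [0.2, 0, 0, 0.06, 0], [0.2, 0, 0, 0.06, 0]]]'

```text
time_s: 9.18
tcp_pos: [0.545, -0.2747, 0.1196]
eef_rot: [-180.0, 0.0, -8.2]
contact_force: [-0.2, -0.5, -1.2]
gripper_width: 0.0621
gripper_force: 9.0
```

Run:
```python
from h import *
s=r.get_state();print(s['tcp_pos'],s['eef_rot'],s['gripper_width'],s['contact_force'],s['moment']);go([.5445,-.2764,.1],-8.1)
a=capture('side'); cv2.imwrite('pics/low.png',cv2.resize(a[180:330,320:500],(720,600),interpolation=cv2.INTER_CUBIC)[...,::-1])
```

```text
[ 0.54500766 -0.2747325   0.11956931] [-1.79995267e+02  3.94457969e-02 -8.16583694e+00] 0.06211994951537679 [-0.19143192 -0.50778234 -1.23749664] [-0.05037753 -0.02937396  0.0499933 ]
shift [-0.002  0.014  0.163] turn -0.0002
```

View pics/low.png

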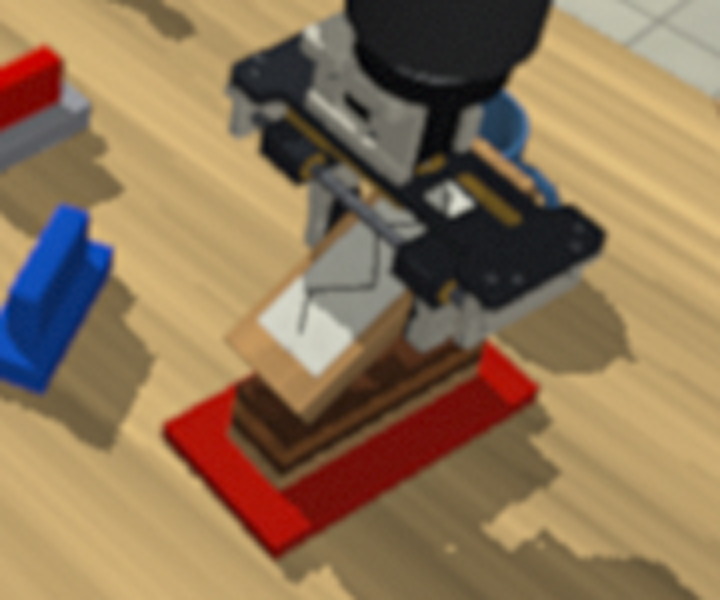

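The picture shows the board's low end just above the near end of the pile, in line with it. I keep lowering by feel.

Emit:
drive_tool --increments '[[[0.2, 0, 0.01, 0.025, 0], [0.2, 0, 0.01, 0.05, 0], [0.2, 0, 0.01, 0.05, 0]]]'

```text
time_s: 9.6
tcp_pos: [0.5449, -0.2759, 0.1136]
eef_rot: [-180.0, 0.0, -8.2]
contact_force: [0.6, -0.4, -1.9]
gripper_width: 0.0622
gripper_force: 9.0
```

Emit:
drive_tool --increments '[[[0.2, 0, 0, 0.025, 0], [0.2, 0, 0, 0.05, 0], [0.2, 0, 0, 0.05, 0]]]'

```text
time_s: 9.98
tcp_pos: [0.5449, -0.2759, 0.1076]
eef_rot: [-180.0, 0.0, -8.2]
contact_force: [-0.8, -0.8, -2.0]
gripper_width: 0.062
gripper_force: 9.0
```

Emit:
drive_tool --increments '[[[0.2, 0, 0, 0.025, 0], [0.2, 0, 0, 0.05, 0], [0.2, 0, 0, 0.05, 0]]]'

```text
time_s: 10.35
tcp_pos: [0.5455, -0.2761, 0.1021]
eef_rot: [180.0, -0.0, -8.2]
contact_force: [0.2, -0.5, -0.1]
gripper_width: 0.0619
gripper_force: 9.0
```

Emit:
drive_tool --increments '[[[0.2, 0, 0, 0.025, 0], [0.2, 0, 0, 0.05, 0], [0.2, 0, 0, 0.05, 0]]]'

```text
time_s: 10.72
tcp_pos: [0.5442, -0.2757, 0.0952]
eef_rot: [-180.0, 0.1, -8.2]
contact_force: [0.1, 0.3, -0.6]
gripper_width: 0.0618
gripper_force: 9.0
```

Emit:
drive_tool --increments '[[[0.2, 0, 0, 0.025, 0], [0.2, 0, 0, 0.05, 0], [0.2, 0, 0, 0.05, 0]]]'

```text
time_s: 11.1
tcp_pos: [0.5447, -0.2759, 0.0895]
eef_rot: [-180.0, 0.1, -8.2]
contact_force: [-0.2, 0.6, -1.2]
gripper_width: 0.062
gripper_force: 9.0
```

Run:
```python
from h import *
s=r.get_state();print(s['tcp_pos'],s['contact_force'],s['moment'])
a=capture('side'); cv2.imwrite('pics/low2.png',cv2.resize(a[180:330,320:500],(720,600),interpolation=cv2.INTER_CUBIC)[...,::-1])
```

```text
[ 0.54469983 -0.27586749  0.08947598] [-0.20549341  0.56981519 -1.16267167] [-0.03281215  0.08060967 -0.00649254]
```

View pics/low2.png

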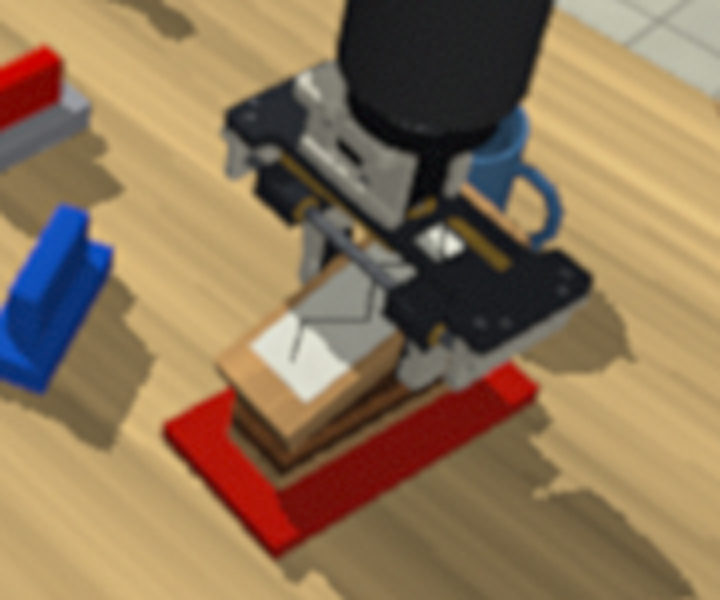

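The low end is on the pile and the board is pivoting flat as intended, so I keep lowering.

Emit:
drive_tool --increments '[[[0.2, 0, 0, 0.03, 0], [0.2, 0, 0, 0.06, 0], [0.2, 0, 0, 0.09, 0], [0.2, 0, 0, 0.09, 0]]]'

```text
time_s: 11.65
tcp_pos: [0.5448, -0.2759, 0.0787]
eef_rot: [-180.0, 0.0, -8.2]
contact_force: [-0.2, 0.8, -1.3]
gripper_width: 0.0617
gripper_force: 9.0
```

Emit:
drive_tool --increments '[[[0.2, 0, 0, 0.02, 0], [0.2, 0, 0, 0.04, 0], [0.2, 0, 0, 0.04, 0]]]'

```text
time_s: 12.02
tcp_pos: [0.545, -0.2759, 0.0742]
eef_rot: [-180.0, 0.0, -8.2]
contact_force: [0.4, 0.3, -1.1]
gripper_width: 0.0617
gripper_force: 9.0
```

Emit:
drive_tool --increments '[[[0.2, 0, 0, 0.02, 0], [0.2, 0, 0, 0.04, 0], [0.2, 0, 0, 0.04, 0]]]'

```text
time_s: 12.4
tcp_pos: [0.5449, -0.2759, 0.0692]
eef_rot: [-180.0, 0.0, -8.2]
contact_force: [0.7, -0.2, -1.4]
gripper_width: 0.0622
gripper_force: 9.0
```

Emit:
drive_tool --increments '[[[0.2, 0, 0, 0.015, 0], [0.2, 0, 0, 0.03, 0], [0.2, 0, 0, 0.03, 0]]]'

```text
time_s: 12.78
tcp_pos: [0.545, -0.276, 0.0658]
eef_rot: [-180.0, 0.0, -8.2]
contact_force: [-0.1, 0.1, -0.6]
gripper_width: 0.0618
gripper_force: 9.0
```

Emit:
drive_tool --increments '[[[0.2, 0, 0, 0.01, 0], [0.2, 0, 0, 0.02, 0], [0.2, 0, 0, 0.02, 0]]]'

```text
time_s: 13.15
tcp_pos: [0.545, -0.276, 0.0635]
eef_rot: [-180.0, 0.0, -8.2]
contact_force: [0.6, 0.3, -0.6]
gripper_width: 0.0621
gripper_force: 9.0
```

Run:
```python
from h import *
s=r.get_state();print(s['tcp_pos'],s['contact_force'],s['moment'])
a=capture('side'); cv2.imwrite('pics/low3.png',cv2.resize(a[180:330,320:500],(720,600),interpolation=cv2.INTER_CUBIC)[...,::-1])
```

```text
[ 0.54504085 -0.27595229  0.06345132] [ 0.59584009  0.2818525  -0.58195391] [-0.05875629 -0.17225044  0.01224271]
```

View pics/low3.png

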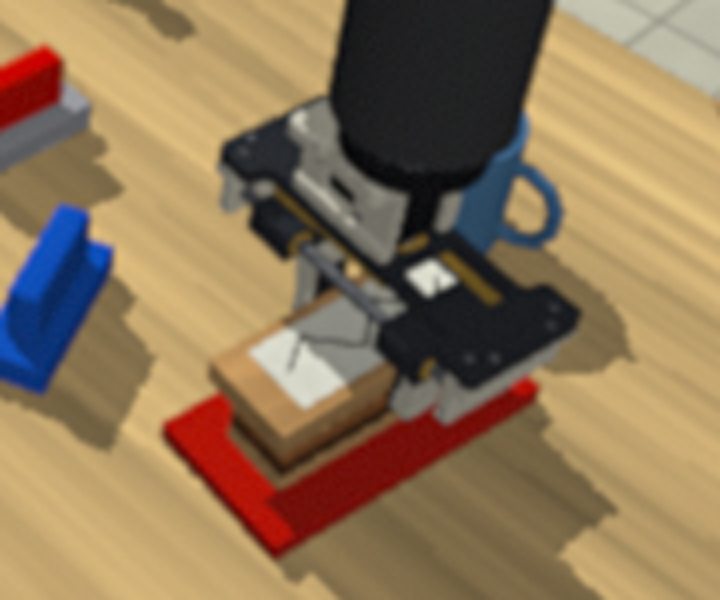

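It is nearly flat. I take small steps now and feel for a clear upward force.

Emit:
drive_tool --increments '[[[0.2, 0, 0, 0.01, 0], [0.2, 0, 0, 0.016, 0], [0.2, 0, 0, 0.016, 0]]]'

```text
time_s: 13.58
tcp_pos: [0.5451, -0.276, 0.0616]
eef_rot: [180.0, 0.0, -8.2]
contact_force: [0.7, -0.3, -0.3]
gripper_width: 0.0618
gripper_force: 9.0
```

Emit:
drive_tool --increments '[[[0.2, 0, 0, 0.01, 0], [0.2, 0, 0, 0.016, 0], [0.2, 0, 0, 0.016, 0]]]'

```text
time_s: 13.95
tcp_pos: [0.5452, -0.276, 0.0608]
eef_rot: [180.0, -0.0, -8.2]
contact_force: [-3.3, 1.6, 9.8]
gripper_width: 0.062
gripper_force: 9.0
```

Emit:
drive_tool --increments '[[[0.2, 0, 0, 0.01, 0], [0.2, 0, 0, 0.016, 0], [0.2, 0, 0, 0.016, 0]]]'

```text
time_s: 14.32
tcp_pos: [0.5456, -0.2761, 0.0595]
eef_rot: [180.0, -0.1, -8.1]
contact_force: [-1.8, 2.7, 12.4]
gripper_width: 0.0619
gripper_force: 9.0
```

There is firm contact and the board lies flat. I relieve the push, open and rise.

Emit:
drive_tool --increments '[[[0.2, 0, 0, -0.015, 0], [0.2, 0, 0, -0.022, 0], [0.2, 0, 0, -0.022, 0]]]' --squeeze 4

```text
time_s: 14.7
tcp_pos: [0.5448, -0.2759, 0.0601]
eef_rot: [-180.0, 0.0, -8.2]
contact_force: [-1.2, -0.2, -1.6]
gripper_width: 0.0621
gripper_force: 4.0
```

Emit:
drive_tool --increments '[[[0.5, 0, 0, 0, 0], [0.8, 0, 0, 0, 0], [1, 0, 0, 0, 0], [1, 0, 0, 0, 0], [1, 0, 0, 0, 0]]]'

```text
time_s: 15.32
tcp_pos: [0.5451, -0.276, 0.0605]
eef_rot: [180.0, -0.0, -8.2]
contact_force: [0.5, -0.3, 0.6]
gripper_width: 0.0873
gripper_force: 0.0
```

Emit:
drive_tool --increments '[[[1, 0, 0, -0.15, 0], [1, 0, 0, -0.4, 0], [1, 0, 0, -0.65, 0], [1, 0, 0, -0.9, 0], [1, 0, 0, -1.0, 0]]]'

```text
time_s: 15.95
tcp_pos: [0.5459, -0.2762, 0.1824]
eef_rot: [180.0, -0.2, -8.2]
contact_force: [-0.4, -0.3, -0.2]
gripper_width: 0.0876
gripper_force: 0.0
```

Emit:
drive_tool --increments '[[[1, 0, -0.3, 0, 0], [1, 0, -0.65, 0, 0], [1, 0, -1.0, 0, 0], [1, 0, -1.0, 0, 0]]]'

```text
time_s: 16.45
tcp_pos: [0.5622, -0.1549, 0.1799]
eef_rot: [-180.0, 0.0, -8.0]
contact_force: [0.4, -1.0, 0.1]
gripper_width: 0.0875
gripper_force: 0.0
```

Emit:
drive_tool --increments '[[[1, 0, -0.3, 0, 0], [1, 0, -0.65, 0, 0], [1, 0, -1.0, 0, 0], [1, 0, -1.0, 0, 0]]]'

```text
time_s: 16.95
tcp_pos: [0.5793, -0.0367, 0.1798]
eef_rot: [180.0, 0.0, -8.0]
contact_force: [0.0, -1.0, 0.0]
gripper_width: 0.0878
gripper_force: 0.0
```

Run:
```python
from h import *
s=r.get_state();print(s['tcp_pos'],s['eef_rot'])
a=capture('side');b=capture('top'); cv2.imwrite('pics/s2.png',a[...,::-1]);cv2.imwrite('pics/t2.png',b[...,::-1])
c=np.hstack([cv2.resize(a[180:330,340:480],(420,450),interpolation=cv2.INTER_CUBIC),cv2.resize(b[135:240,380:465],(364,450),interpolation=cv2.INTER_CUBIC)])
cv2.imwrite('pics/placed.png',c[...,::-1])
W=((0,0,120),(180,60,255))
for n,box in(('side',(360,200,460,300)),('top',(395,140,450,230))):
    im={'side':a,'top':b}[n]; c=blob(im,*W,box); q=quad(c); print(n,cv2.contourArea(c),cen(c).round(1),q.round(1).tolist())
    P=onplane(n,q,.077)[:,:2]; print(P.round(4).tolist(),onplane(n,cen(c),.077).round(4))
h=blob(b,(0,140,90),(6,255,255),(298,150,330,215));print('h',cv2.contourArea(h),onplane('top',cen(h),.06).round(4))
```

```text
[ 0.57933776 -0.03665608  0.17982443] [ 1.79995534e+02  3.93266037e-02 -8.02359555e+00]
side 878.5 [410.2 262.4] [[381.6000061035156, 267.20001220703125], [430.20001220703125, 240.1999969482422], [439.79998779296875, 257.3999938964844], [391.1000061035156, 284.3999938964844]]
[[0.4864, -0.2399], [0.63, -0.2597], [0.6044, -0.3057], [0.467, -0.2841]] [[ 0.5437 -0.2719  0.077 ]]
top 885.5 [424.8 185.1] [[411.8999938964844, 209.0], [419.1000061035156, 158.60000610351562], [437.70001220703125, 161.1999969482422], [430.5, 211.60000610351562]]
[[0.4811, -0.2423], [0.6106, -0.2615], [0.6044, -0.3091], [0.4749, -0.2894]] [[ 0.5423 -0.2755  0.077 ]]
h 164.5 [[0.5437 0.0212 0.06  ]]
```

View pics/placed.png

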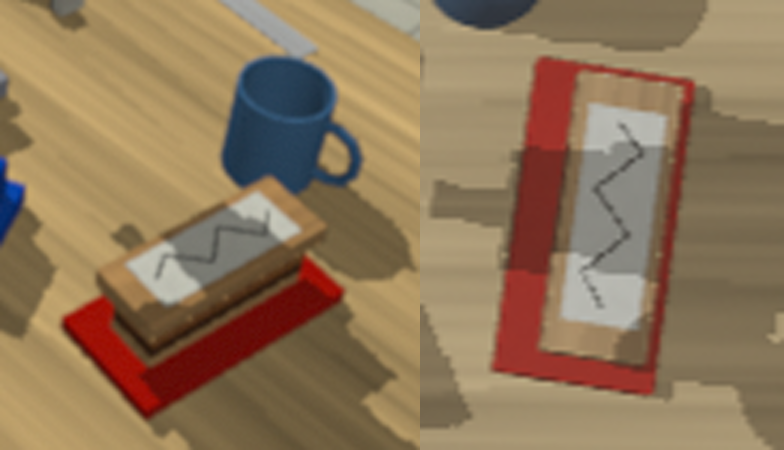

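The picture shows the board flat and in line on the pile, within about 2 mm of centre by the paper centroid. Next the weight.

```bash
python3 -c "
from h import *
go([.550,.021,.09],-4.8)"
```

```text
shift [-0.308 -0.457  0.749] turn -0.0092
```

Emit:
drive_tool --increments '[[[1, -0.15, -0.23, 0, -0.009], [1, -0.31, -0.457, 0.1, -0.009], [1, -0.31, -0.457, 0.4, -0.009], [1, -0.31, -0.457, 0.7, -0.009], [1, -0.31, -0.457, 0.75, -0.009]]]'

```text
time_s: 17.68
tcp_pos: [0.5484, 0.0195, 0.0882]
eef_rot: [179.9, 0.3, -5.0]
contact_force: [-0.3, 0.8, 0.6]
gripper_width: 0.0875
gripper_force: 0.0
```

```bash
python3 -c "
from h import *
go([.550,.021,.038],-4.8)"
```

```text
shift [ 0.013 -0.013  0.419] turn -0.0006
```

Emit:
drive_tool --increments '[[[1, 0.01, -0.01, 0.15, 0], [1, 0.01, -0.01, 0.3, 0], [1, 0.01, -0.01, 0.4, 0], [1, 0.01, -0.01, 0.42, 0], [0.2, 0.01, -0.01, 0.42, 0]]]'

```text
time_s: 18.3
tcp_pos: [0.5518, 0.0222, 0.0406]
eef_rot: [-180.0, -0.0, -4.9]
contact_force: [-0.1, -0.3, -1.0]
gripper_width: 0.082
gripper_force: 0.0
```

Emit:
drive_tool --increments '[[[-0.2, 0, 0, 0, 0], [-0.4, 0, 0, 0, 0], [-0.7, 0, 0, 0, 0], [-0.7, 0, 0, 0, 0], [-0.7, 0, 0, 0, 0]]]' --squeeze 15

```text
time_s: 18.92
tcp_pos: [0.5514, 0.0223, 0.04]
eef_rot: [180.0, 0.0, -4.9]
contact_force: [0.2, 0.8, 0.4]
gripper_width: 0.0334
gripper_force: 0.0
```

Emit:
drive_tool --increments '[[[-0.7, 0, 0, 0, 0], [-0.7, 0, 0, 0, 0], [-0.7, 0, 0, -0.05, 0], [-0.7, 0, 0, -0.1, 0], [-0.7, 0, 0, -0.1, 0]]]' --squeeze 45

```text
time_s: 19.55
tcp_pos: [0.5516, 0.0225, 0.0524]
eef_rot: [-180.0, -0.0, -4.9]
contact_force: [0.7, -0.3, -6.4]
gripper_width: 0.0218
gripper_force: 45.0
```

Emit:
drive_tool --increments '[[[-0.7, 0, 0, -0.15, 0], [-0.7, 0, 0, -0.4, 0], [-0.7, 0, 0, -0.65, 0], [-0.7, 0, 0, -0.9, 0], [-0.7, 0, 0, -0.95, 0]]]'

```text
time_s: 20.18
tcp_pos: [0.5524, 0.0227, 0.1678]
eef_rot: [-179.9, -0.2, -4.9]
contact_force: [0.9, 0.7, -7.9]
gripper_width: 0.0215
gripper_force: 45.0
```

Run:
```python
from h import *
s=r.get_state();print(s['contact_force'],s['moment']);go([.544,-.2757,.16],-8.3)
a=capture('side');b=capture('top')
c=np.hstack([cv2.resize(a[120:260,250:380],(390,420)),cv2.resize(b[130:240,270:375],(400,420))])
cv2.imwrite('pics/lift.png',c[...,::-1])
```

```text
[ 0.93788214  0.72642115 -7.87198478] [-0.02133754 -0.06877796  0.01428292]
shift [0.143 2.483 0.065] turn 0.0094
```

View pics/lift.png

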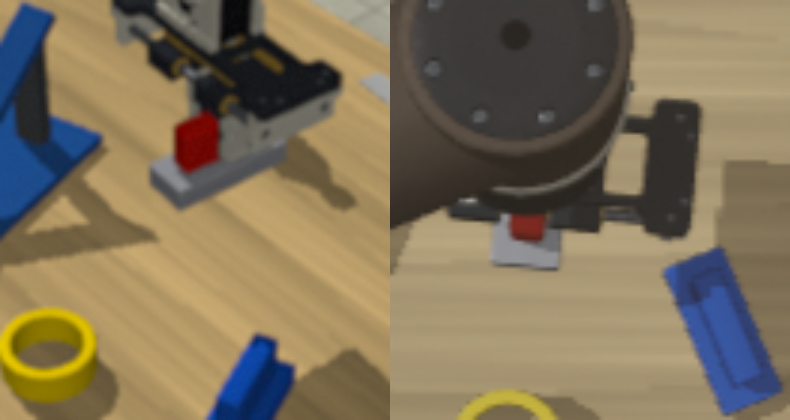

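The weight is held level at the middle of its handle. I carry it over the board.

Emit:
drive_tool --increments '[[[-0.7, 0.01, 0.12, 0, 0], [-0.7, 0.02, 0.3, 0, 0], [-0.7, 0.03, 0.48, 0, 0], [-0.7, 0.04, 0.66, 0, 0], [-0.7, 0.05, 0.83, 0, 0]]]'

```text
time_s: 20.9
tcp_pos: [0.5478, -0.0789, 0.1643]
eef_rot: [180.0, 0.2, -5.0]
contact_force: [0.3, 0.2, -6.4]
gripper_width: 0.0217
gripper_force: 45.0
```

Emit:
drive_tool --increments '[[[-0.7, 0.01, 0.17, 0, 0], [-0.7, 0.02, 0.34, 0, 0], [-0.7, 0.03, 0.5, 0, 0], [-0.7, 0.04, 0.67, 0, 0], [-0.7, 0.05, 0.83, 0, 0]]]'

```text
time_s: 21.52
tcp_pos: [0.5457, -0.1785, 0.1652]
eef_rot: [180.0, 0.1, -4.9]
contact_force: [0.8, -0.0, -6.8]
gripper_width: 0.0218
gripper_force: 45.0
```

Emit:
drive_tool --increments '[[[-0.7, 0.01, 0.2, 0, 0], [-0.7, 0.02, 0.4, 0, 0.005], [-0.7, 0.03, 0.6, 0, 0.009], [-0.7, 0.04, 0.75, 0, 0.009], [-0.7, 0.04, 0.82, 0, 0.009]]]'

```text
time_s: 22.15
tcp_pos: [0.5423, -0.2768, 0.1656]
eef_rot: [-180.0, 0.0, -8.2]
contact_force: [-0.1, 0.4, -6.4]
gripper_width: 0.0219
gripper_force: 45.0
```

Emit:
drive_tool --increments '[[[-0.7, 0, 0, 0.06, 0], [-0.7, 0, 0, 0.14, 0], [-0.7, 0, 0, 0.2, 0], [-0.7, 0, 0, 0.2, 0]]]'

```text
time_s: 22.65
tcp_pos: [0.5421, -0.2751, 0.141]
eef_rot: [-180.0, 0.1, -8.1]
contact_force: [-0.9, 0.1, -6.9]
gripper_width: 0.0214
gripper_force: 45.0
```

```bash
python3 -c "
from h import *
go([.5435,-.2757,.1175],-8.3);print(r.get_state()['contact_force'])"
```

```text
shift [0.012 0.003 0.196] turn 0.0005
[-0.89130171  0.12213151 -6.90563732]
```

Emit:
drive_tool --increments '[[[-0.7, 0.012, 0, 0.04, 0], [-0.7, 0.012, 0, 0.08, 0], [-0.7, 0.012, 0, 0.12, 0], [-0.7, 0.012, 0, 0.14, 0], [-0.7, 0.012, 0, 0.14, 0]]]'

```text
time_s: 23.28
tcp_pos: [0.5439, -0.2759, 0.125]
eef_rot: [180.0, 0.0, -8.2]
contact_force: [-0.3, 0.2, -6.9]
gripper_width: 0.0216
gripper_force: 45.0
```

Emit:
drive_tool --increments '[[[-0.7, 0, 0, 0.01, 0], [-0.7, 0, 0, 0.02, 0], [-0.7, 0, 0, 0.02, 0]]]'

```text
time_s: 23.65
tcp_pos: [0.544, -0.2759, 0.1228]
eef_rot: [-180.0, 0.0, -8.2]
contact_force: [-0.6, 0.2, -7.8]
gripper_width: 0.0219
gripper_force: 45.0
```

Emit:
drive_tool --increments '[[[-0.7, 0, 0, 0.01, 0], [-0.7, 0, 0, 0.016, 0], [-0.7, 0, 0, 0.016, 0]]]'

```text
time_s: 24.02
tcp_pos: [0.544, -0.2759, 0.1208]
eef_rot: [-180.0, 0.0, -8.2]
contact_force: [-0.2, 0.8, -6.2]
gripper_width: 0.0219
gripper_force: 45.0
```

Emit:
drive_tool --increments '[[[-0.7, 0, 0, 0.008, 0], [-0.7, 0, 0, 0.012, 0], [-0.7, 0, 0, 0.012, 0]]]'

```text
time_s: 24.4
tcp_pos: [0.5441, -0.2759, 0.1197]
eef_rot: [180.0, -0.0, -8.2]
contact_force: [-0.8, 1.4, -3.8]
gripper_width: 0.0219
gripper_force: 45.0
```

Emit:
drive_tool --increments '[[[-0.7, 0, 0, 0.008, 0], [-0.7, 0, 0, 0.012, 0], [-0.7, 0, 0, 0.012, 0]]]'

```text
time_s: 24.78
tcp_pos: [0.5441, -0.276, 0.1197]
eef_rot: [180.0, -0.1, -8.1]
contact_force: [-5.2, 4.2, 7.5]
gripper_width: 0.0218
gripper_force: 45.0
```

Emit:
drive_tool --increments '[[[-0.7, 0, 0, 0.008, 0], [-0.7, 0, 0, 0.012, 0], [-0.7, 0, 0, 0.012, 0]]]'

```text
time_s: 25.15
tcp_pos: [0.5442, -0.276, 0.1197]
eef_rot: [180.0, -0.1, -8.1]
contact_force: [-8.5, 7.3, 18.1]
gripper_width: 0.0216
gripper_force: 45.0
```

Emit:
drive_tool --increments '[[[-0.7, 0, 0, -0.012, 0], [-0.7, 0, 0, -0.02, 0], [-0.7, 0, 0, -0.02, 0]]]' --squeeze 20

```text
time_s: 25.52
tcp_pos: [0.5442, -0.276, 0.1197]
eef_rot: [180.0, -0.0, -8.2]
contact_force: [-4.0, 3.2, 7.8]
gripper_width: 0.0219
gripper_force: 20.0
```

Emit:
drive_tool --increments '[[[-0.3, 0, 0, 0, 0], [0, 0, 0, 0, 0], [0.3, 0, 0, 0, 0], [0.6, 0, 0, 0, 0], [0.6, 0, 0, 0, 0]]]'

```text
time_s: 26.15
tcp_pos: [0.5441, -0.2759, 0.119]
eef_rot: [180.0, -0.0, -8.2]
contact_force: [-0.6, -0.1, -0.3]
gripper_width: 0.0646
gripper_force: 0.0
```

Emit:
drive_tool --increments '[[[0.6, 0, 0, -0.1, 0], [0.6, 0, 0, -0.3, 0], [0.6, 0, 0, -0.55, 0], [0.6, 0, 0, -0.8, 0], [0.6, 0, 0, -0.9, 0]]]'

```text
time_s: 26.78
tcp_pos: [0.5449, -0.2762, 0.2299]
eef_rot: [180.0, -0.2, -8.2]
contact_force: [-0.0, -0.8, -0.1]
gripper_width: 0.0703
gripper_force: 0.0
```

Emit:
drive_tool --increments '[[[0.6, 0, -0.4, 0, 0], [0.6, 0, -0.9, 0, 0], [0.6, 0, -1, 0, 0], [0.6, 0, -1, 0, 0]]]'

```text
time_s: 27.28
tcp_pos: [0.5611, -0.1563, 0.227]
eef_rot: [180.0, 0.0, -8.1]
contact_force: [0.1, -1.5, -0.3]
gripper_width: 0.0701
gripper_force: 0.0
```

Emit:
drive_tool --increments '[[[0.6, 0, -0.4, 0, 0], [0.6, 0, -0.9, 0, 0], [0.6, 0, -1, 0, 0], [0.6, 0, -1, 0, 0], [0.6, 0, -1, 0, 0]]]'

```text
time_s: 27.9
tcp_pos: [0.5779, -0.0398, 0.2269]
eef_rot: [180.0, 0.0, -8.2]
contact_force: [0.7, -0.4, 0.2]
gripper_width: 0.0698
gripper_force: 0.0
```

Run:
```python
from h import *
a=capture('side');b=capture('top')
h=blob(b,(0,140,90),(6,255,255),(380,130,460,235))
# handle: red inside the board; separate by smaller boxes
hsv=cv2.cvtColor(b,cv2.COLOR_RGB2HSV);m=cv2.inRange(hsv,(0,140,90),(6,255,255));n,l,st,ce=cv2.connectedComponentsWithStats(m[130:235,380:470])
for i in range(1,n):
    if st[i,4]>60: 
        q=quad(cv2.findContours((l==i).astype(np.uint8),0,1)[0][0])+[380,130]
        print(st[i],onplane('top',ce[i]+[380,130],.139).round(4),onplane('top',q,.139)[:,:2].round(3).tolist())
h=blob(a,(0,140,90),(6,255,255),(380,200,440,262));print('side',cv2.boundingRect(h),onplane('side',cen(h),.125).round(4))
for im,n,z,box in((b,'top',.077,(395,140,450,230)),):
    c=blob(im,(0,0,120),(180,60,255),box);P=onplane(n,quad(c),z);print(P[:,:2].round(3).tolist(),P.mean(0))
s=r.get_state();print(s['time_s'],s['tcp_pos'],s['contact_force'])
```

```text
[  17   18   47   79 1041] [[ 0.522  -0.2354  0.139 ]] [[0.445, -0.194], [0.627, -0.219], [0.615, -0.31], [0.434, -0.283]]
[ 42  36  14  33 287] [[ 0.5406 -0.2736  0.139 ]] [[0.504, -0.254], [0.583, -0.266], [0.58, -0.291], [0.501, -0.279]]
side (398, 235, 34, 27) [[ 0.542 -0.275  0.125]]
[[0.482, -0.242], [0.535, -0.251], [0.527, -0.301], [0.474, -0.292]] [ 0.50446498 -0.27138027  0.077     ]
28.0 [ 0.57795396 -0.03976365  0.22694435] [-0.43761644  0.31940017  0.37314347]
```

The weight's handle is at about (0.542, -0.275), on the board's centre, and the board's near edge has not moved.

```bash
python3 -c "
from plant import job
print(job.close_job())"
```

```text
the job is handed in; nothing more can be done
None
```

The board lies flat and in line on the pile, centred to about 2 mm, with the weight let go on its middle. The job is handed in (about 28 s used), but the hand-in returned no verdict.

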